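# Index the drill guide on a half-drilled tuning-peg strip and hold it down

## Task

Take the steel index pin from the drill stand and push it fully home in the last drilled hole of the dark peg strip (the one next to the undrilled marks). Then set the wooden drill guide over the pin, sliding it about until its hidden socket drops on, with the bushing over the next hole mark and the block square with the strip, and press it down flat on the strip. Finish while still holding the guide and pressing it down firmly, ready to be clamped; leave the plane, chisel, clamp and pencil where they lie.

Things in the scene. Friction and masses are not known exactly. Their poses are not given: they have to be found in the camera images.
- strip: dark hardwood peg strip 200 x 52 x 28 mm on a fixed plywood base 220 x 110 x 12 mm; its top is 40 mm above the bench. Pale cleats beside it are 28 mm high, outer faces 46.5 mm off centre. Origin: on the bench under the strip's middle; x along it to the undrilled end. On the centre line: 3 drilled holes (11.6 mm wide, 28 mm deep) at x = -72, -48, -24 mm; pale cross marks at 0, 24, 48, 72 mm
- last_hole (a point): mouth centre of the last drilled hole of the strip (strip x = -24 mm), on the strip's top face; its axes are those of the strip
- next_mark (a point): the first pale cross mark, centre of the next hole to drill, on the strip's top face, 24 mm from the last hole along the strip's x
- stand: dark brown wooden drill stand 140 x 50 x 30 mm, fixed. Origin: centre of its underside, x along it. The index pin stands in an 18 mm deep hole at x = -50 mm, on the centre line; three steel drill bits stand at x = 18, 36 and 55 mm, their tops up to 86 mm above the bench
- pin: loose steel index pin, 10 mm in diameter, 52 mm long, both ends tapered over 4 mm to 6 mm diameter, 30 g. Origin: centre of its lower end; z runs up along it. It starts upright in the stand, its top 64 mm above the bench; home in the strip (clearance 0.8 mm all round) it stands 24 mm proud of the strip's top
- pin_top (a point): centre of the pin's upper end
- guide: loose red-brown wooden block 110 x 44 x 44 mm (x, y, z), about 0.16 kg, right way up. Origin: centre of its underside. Below, at x = -36 mm, a blind socket 12.4 mm wide, 27 mm deep; a brass dot on top marks it. At x = -12 mm a steel-rimmed bushing goes through; a dark line marks the tail (+x). Seated on the strip, its x points like the strip's x; resting on the pin's top it stands 24 mm higher
- guide_socket (a point): centre of the socket's mouth in the guide's underside (guide x = -36 mm)
- guide_bushing (a point): centre of the bushing at the guide's underside (guide x = -12 mm)
- plane: small steel block plane 150 x 46 mm, 60 mm high, lying beyond the strip; leave it alone. Origin: centre of its sole
- chisel: wood-handled chisel 230 mm long, 26 mm high, lying beyond the strip; leave it alone. Origin: mid-length, on the bench
- clamp: steel F-clamp with red jaws, 240 x 90 mm and 26 mm high, lying flat beyond the strip; leave it alone. Origin: middle of its bar, on the bench
- pencil: flat red carpenter's pencil 170 x 14 x 8 mm, lying between the robot and the strip; leave it alone. Origin: centre of its underside
Things that resemble listed ones, but are neither listed nor needed, are in the scene too. Leave any green or white look-alike of the guide alone.

How it is judged:
By the outcome, as a careful person would: the job done as asked, in the order asked, and still so for the second after the job is handed in, while the arm keeps its last pose, push and grip.
It also fails if it takes over 67 s, if anything falls off the work surface, if the arm or the gripper's body presses on something with over 40 N, if the wrist force passes 120 N, or if a joint passes its speed limit or range.

## Robot

A 6-joint arm with a two-finger parallel gripper is mounted at the origin on the work surface. World frame = base frame: x ahead of the robot, y to its left, z up, the work surface at z = 0. Lengths are in m, angles in degrees, forces in N, time in s.
With the tool pointing down it reaches from about 0.3 to 0.75 m from the base axis. Payload 8.5 kg.
Tool frame: the origin (TCP) lies midway between the tips of the shut fingers; the grasp point (between the pads) lies 19 mm behind it (env.tcp_to_grasp is the z of the grasp point in the tool frame, in m); z points along the fingers, y is the line along which they close (so a half turn about z gives the same grasp; the last joint's range is limited). The gripper opens to 85 mm and grips with 20 to 120 N. Pads are 22 mm wide; open, the fingers measure 114 mm over their backs; the gripper's body (76 mm by 85 mm) begins 54 mm behind the grasp point. The pads swing forward as they close: fully open they stand 13 mm farther back than shut.
Start: joints at [-86.82, 21.807, 74.336, -0, 83.858, -12.336], TCP at [0.147, -0.53, 0.21] pointing down, gripper open.
Joint ranges: [-178.18, 178.18], [-50.72, 133.34], [12.68, 142.11], [-81.47, 261.47], [9.98, 163.14], [-165.26, 165.26]. Speed limits (degrees/s): [136.94, 136.94, 180, 180, 180, 180].

## Interface

Orientations are given as a 3x3 rotation matrix whose columns are the frame's x, y, z axes.
In Python, from rig import env, imaging, job, models gives the robot as it stands. The module is installed in compiled form; this text tells all that it offers.
- The arm moves only by the tool jog_arm, never from a script. Its argument "plan" is text: rows parted by semicolons, each of 7 numbers parted by spaces: the turn, a rotation vector about the tool's x, y, z in degrees, then the shift along the tool's x, y, z in cm, then the closure in counts, from 0 (fully open) to 255 (shut). In form: rx ry rz x y z claw; .... A call has 1 to 10 rows; each row shifts and turns the commanded pose from where the row before left it, along the tool's axes as they then stand; what a row does not reach is not made up. A row lasts 1/12 s, in which the tool goes at most 41.7 mm and 7.16 degrees, less where a joint would pass 70% of its speed; a pose out of reach is approached as far as the arm can. A call with a gripper value outside its range is refused whole. The fingers move at their own pace and stop on an object; "grip_force" is the grip in N (left out, the last holds). Time passes only in rows, so rows that do not move let the fingers close. It gives the time, the measured TCP pose, the force, the opening and the grip force at its end, in the units of the state.
- env.observe(): the state, without advancing time (a new reading comes with each control period).
- imaging.get_image(name): name is "side" or "top" or "wrist"; returns a dict with "pixels" (400x640x3 uint8, red, green, blue), "depth" (400x640 float32, m along the optical axis (not along the pixel's ray), 0 where there is no reading), "fov_y" (degrees; the focal length in pixels is half the picture's height over the tangent of half this angle, whatever the lens; pixels are square), "cx", "cy" (the principal point, pixels), "world_from_camera" (4x4, takes a point from camera to world coordinates). Camera axes: x right, y down, z forward; pixel columns grow to the right and rows downward; lengths in m; the calibration is good to about 2 mm. A picture is of the moment at which its call begins.
- job.close_job(): hands the job in; it is judged then, once.
Trained networks look in the newest picture that a camera, given by its name, has taken for a name from the list of things; names that differ only in an ending like _2 or _b are one class to them, and where a whole thing is asked for, a point or a joint stands for the part that bears it (a point fixed in the world has none). Each returns a list of dicts, best first, with "confidence" (0 to 1); they miss things now and then, are a little off and sometimes report something else, mostly with a low value. They report only what shows in the picture. A call takes as long as a camera call. They do not tell look-alikes from the thing itself.
- models.outline_of(camera, query): "region" (400x640 bool, what is visible of it) and "bbox" ([centre column, centre row, width, height] in pixels, round what is visible of it).
- models.tip_of(camera, query): "at" ([column, row] in pixels: a listed point, or the origin of a listed thing).
The state is a dict: "time_s": time; "q": joint angles; "qvel": joint speeds; "joint_efforts": joint torques, N m; "position": TCP position; "tool_rot": TCP orientation; "ft_force": force on the tool from outside, world axes, zero at the start; "wrist_torque": the same for the moment, N m; "grip_width": finger opening in m; "gripper_force": force on a finger pad.
Only numpy, scipy, OpenCV 4.12 (cv2) and the standard library are available. Lean on these libraries where they do the work, as an engineer would, in place of code of your own. Each camera call takes 0.05 s, during which the arm holds its last target. There are 200 camera calls.

## Working session

There is one attempt and no reset: what is moved stays moved. The work goes in short steps, Python scripts to look and compute and a tool call to move; the robot and the scene stay as the last step left them, time stands still between calls to the robot, and variables do not carry over. Pictures are saved under pics/ and viewed, at most 10 in all, crops included, and the job is handed in when it is done.

Besides the shell and the picture viewer there is one more tool, called after ">>>" as name(argument=value, ...), one argument or row to a line, values as JSON. jog_arm: Moves the arm, as the interface text tells. Its arguments: {"type":"object","properties":{"plan":{"type":"string"},"grip_force":{"type":"number"}},"required":["plan"]}

```bash
mkdir -p pics
cat > h.py <<'E'
import numpy as np, cv2
from rig import env, imaging, job, models
def K(im):
    return 200/np.tan(np.radians(im["fov_y"])/2)
def world(im,u,v,d):
    f=K(im); p=np.array([(u-im["cx"])/f*d,(v-im["cy"])/f*d,d,1.])
    return (im["world_from_camera"]@p)[:3]
def atz(im,u,v,z):
    f=K(im);T=im["world_from_camera"]
    r=T[:3,:3]@np.array([(u-im["cx"])/f,(v-im["cy"])/f,1.]); o=T[:3,3]
    return o+r*(z-o[2])/r[2]
def proj(im,p):
    T=np.linalg.inv(im["world_from_camera"]);c=T[:3,:3]@np.array(p)+T[:3,3];f=K(im)
    return np.array([im["cx"]+f*c[0]/c[2],im["cy"]+f*c[1]/c[2]])
def cloud(im):
    v,u=np.mgrid[:400,:640];d=im["depth"];f=K(im)
    c=np.stack([(u-im["cx"])/f*d,(v-im["cy"])/f*d,d],-1);T=im["world_from_camera"]
    w=c@T[:3,:3].T+T[:3,3]; w[d==0]=np.nan
    return w
def save(im,n): cv2.imwrite("pics/"+n,im["pixels"][:,:,::-1])
E
python3 - <<'E'
from h import *
np.set_printoptions(precision=4,suppress=True)
print(env.tcp_to_grasp,env.observe()["tool_rot"])
for cam in ("top","side"):
    im=imaging.get_image(cam);save(im,cam+"0.png");w=cloud(im)
    print(cam,im["world_from_camera"],im["fov_y"],im["cx"],im["cy"])
    for q in ("strip","stand","guide","pin","pencil"):
        for r in models.outline_of(cam,q)[:3]:
            p=np.nanmedian(w[r["region"]],0); print(q,round(r["confidence"],2),np.round(r["bbox"]),p,"zmax",np.nanpercentile(w[r["region"]][:,2],95))
    for q in ("last_hole","next_mark","pin_top","guide_socket","guide","strip","stand"):
        for r in models.tip_of(cam,q)[:3]: print(q,round(r["confidence"],2),np.round(r["at"],1))
E
```

```text
-0.0187 [[ 0.9636  0.2675 -0.0001]
 [ 0.2675 -0.9636  0.0015]
 [ 0.0003 -0.0014 -1.    ]]
top [[-0.0465 -0.9748  0.2181  0.2713]
 [-0.9989  0.0454 -0.0101  0.0643]
 [-0.     -0.2183 -0.9759  1.3286]
 [ 0.      0.      0.      1.    ]] 46.630265763153886 317.60133910403164 194.18277819300692
strip 0.59 [324. 201.  75.  43.] [0.536  0.0353 0.0298] zmax 0.04286640588178947
strip 0.33 [226. 225.  41.  26.] [0.4763 0.3079 0.0431] zmax 0.047838240815276656
stand 0.86 [445. 226.  52.  19.] [ 0.4532 -0.2939  0.0293] zmax 0.05247496349203945
guide 0.96 [231. 278.  42.  41.] [0.3322 0.3006 0.0431] zmax 0.04779684601177054
guide 0.79 [171. 216.  41.  24.] [0.5132 0.467  0.0428] zmax 0.04790446038067413
guide 0.78 [160. 273.  32.  44.] [0.3624 0.4911 0.0426] zmax 0.047745822963775275
pencil 0.57 [328. 255.  60.  17.] [0.387  0.0267 0.0072] zmax 0.011645720571977991
last_hole 0.76 [330.  198.4]
next_mark 0.61 [324.  199.6]
pin_top 0.57 [462.  222.1]
guide_socket 0.95 [157.2 220.1]
guide_socket 0.94 [237.8 223.8]
guide_socket 0.7 [241.5 271.3]
guide 0.86 [163.8 271.9]
guide 0.77 [173.2 218.9]
guid
[... 528 characters left out ...]
 [285. 375.  51.  50.] [0.3665 0.4975 0.0438] zmax 0.04668076717023779
guide 0.67 [344. 314.  25.  57.] [0.3284 0.3126 0.0433] zmax 0.04671049230596537
pin 0.53 [287. 288.  30.  55.] [0.4731 0.3217 0.0433] zmax 0.04666596173126856
pencil 0.53 [208. 243.  88.  79.] [0.7111 0.3009 0.0211] zmax 0.02620875609366963
pencil 0.49 [375. 226.  20.  51.] [0.3867 0.0381 0.0078] zmax 0.011307945439399416
last_hole 0.75 [326.9 183.7]
next_mark 0.96 [321.2 192.6]
pin_top 0.37 [414.7 116.8]
guide_socket 0.94 [271.9 366.2]
guide_socket 0.79 [220.  353.8]
guide_socket 0.7 [341.  302.3]
guide 0.87 [282.4 381.2]
guide 0.72 [233.8 337.8]
guide 0.58 [286.3 288.5]
strip 0.56 [322.  198.9]
stand 0.56 [402.9 138. ]
```

Run:
```python
import cv2
a=cv2.imread("pics/top0.png")[170:310,130:490]; a=cv2.resize(a,None,fx=2.2,fy=2.2,interpolation=3)
b=cv2.imread("pics/side0.png")[100:400,180:460]; 
cv2.imwrite("pics/c1.png",a); cv2.imwrite("pics/c2.png",cv2.resize(b,None,fx=2,fy=2,interpolation=3))
```

```text
(no output)
```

View pics/c1.png

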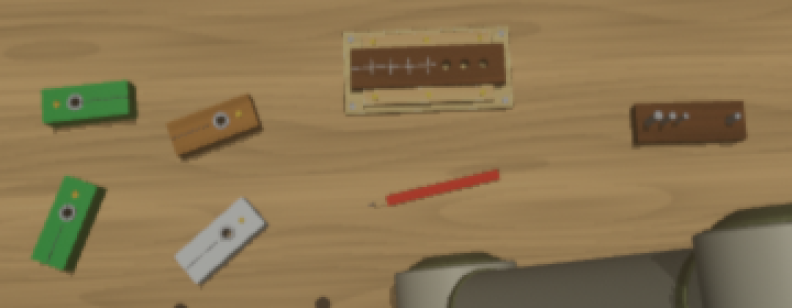

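View pics/c2.png

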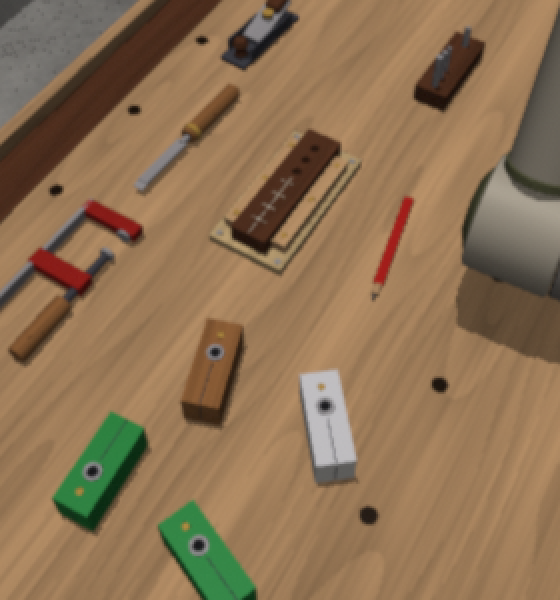

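The crops show the brown guide at top px (227,227); the greens at (171,216) and (160,273) and the white at (231,278) are look-alikes. Only the red-brown one fits, and the enlarged crop confirms it. Its brass dot faces the robot's right, as do the strip's drilled holes. The pin is at the right end of the stand, about px (465,223).

```bash
cat >> h.py <<'E'
def rect(w,lo,hi,c,rad):
    m=(w[...,2]>lo)&(w[...,2]<hi)&(np.hypot(w[...,0]-c[0],w[...,1]-c[1])<rad)
    p=w[m][:,:2]
    (cx,cy),(a,b),t=cv2.minAreaRect((p*1000).astype(np.float32))
    if a<b: t+=90;a,b=b,a
    return np.round([cx,cy,a,b,(t+0)%180,m.sum()],1)
def togo(p):
    o=env.observe();R=o["tool_rot"];return np.round(R.T@(np.array(p)-o["position"])*100,2)
E
python3 - <<'E'
from h import *
np.set_printoptions(precision=4,suppress=True)
for c in("top","side"):
    im=imaging.get_image(c);w=cloud(im)
    print(c,"strip",rect(w,.034,.048,(.54,.035),.13),"stand",rect(w,.024,.036,(.453,-.29),.09),"guide",rect(w,.036,.052,(.475,.31),.075))
    print([atz(im,*r["at"],.064) for r in models.tip_of(c,"pin_top")[:1]],[(q,atz(im,*r["at"],.04)) for q in("last_hole","next_mark") for r in models.tip_of(c,q)[:1]])
    if c=="top": print(atz(im,465,222.7,.064))
    x,y=-50/1e3,0
print(togo([.45,-.345,.25]))
E
```

```text
top strip [ 543.3   34.6  201.2   68.4   93.6 1231. ] stand [ 456.  -300.4  142.    51.    88.9  788. ] guide [479.  311.2 109.7  45.7 108.1 622. ]
[array([ 0.4544, -0.3539,  0.064 ])] [('last_hole', array([0.543 , 0.0227, 0.04  ])), ('next_mark', array([0.5431, 0.0315, 0.04  ]))]
[ 0.4546 -0.3506  0.064 ]
side strip [ 543.8   35.1  204.4   55.    89.7 1182. ] stand [ 456.9 -298.6  147.8   51.9   89.3  466. ] guide [479.1 312.4 111.6  44.6 108.2 870. ]
[array([ 0.4465, -0.3445,  0.064 ])] [('last_hole', array([0.5502, 0.0064, 0.04  ])), ('next_mark', array([0.5472, 0.0326, 0.04  ]))]
[34.13 -9.71 -3.96]
```

>>> jog_arm(
  plan="0 0 0 3.4 -0.97 -0.4 0;0 0 0 3.4 -0.97 -0.4 0;0 0 0 3.4 -0.97 -0.4 0;0 0 0 3.4 -0.97 -0.4 0;0 0 0 3.4 -0.97 -0.4 0;0 0 0 3.4 -0.97 -0.4 0;0 0 0 3.4 -0.97 -0.4 0;0 0 0 3.4 -0.97 -0.4 0;0 0 0 3.4 -0.97 -0.4 0;0 0 0 3.4 -0.97 -0.4 0",
)

```text
time_s: 2.53
position: [0.4501, -0.3443, 0.2507]
tool_rot: [[0.964, 0.268, 0.0], [0.268, -0.964, -0.0], [0.0, 0.0, -1.0]]
ft_force: [-0.5, -0.4, -0.3]
grip_width: 0.0853
gripper_force: 0.0
```

>>> jog_arm(
  plan="0 0 -7.1 0 0 0 0;0 0 -7.1 0 0 0 0;0 0 -7.1 0 0 0 0;0 0 -7.1 0 0 0 0;0 0 -7.1 0 0 0 0;0 0 -7.1 0 0 0 0;0 0 -7.1 0 0 0 0;0 0 -7.1 0 0 0 0;0 0 -7.1 0 0 0 0;0 0 -7.1 0 0 0 0",
)

```text
time_s: 3.37
position: [0.4488, -0.3455, 0.2504]
tool_rot: [[0.055, 0.999, -0.0], [0.999, -0.055, 0.0], [0.0, -0.0, -1.0]]
ft_force: [-0.7, 0.7, 1.0]
grip_width: 0.0854
gripper_force: 0.0
```

Run:
```python
from h import *
np.set_printoptions(precision=4,suppress=True)
o=env.observe();print(o["time_s"],o["q"],o["position"],o["tool_rot"])
im=imaging.get_image("wrist");save(im,"w1.png");w=cloud(im)
print(im["world_from_camera"])
print("stand",rect(w,.024,.036,(.456,-.30),.09))
for r in models.tip_of("wrist","pin_top")[:3]: print(r["confidence"],r["at"],atz(im,*r["at"],.064))
m=(w[...,2]>.058)&(w[...,2]<.07)&(np.hypot(w[...,0]-.456,w[...,1]+.35)<.03);print(m.sum(),np.median(w[m],0))
```

```text
3.3667 [-49.5662  22.1055  67.2326   0.0005  90.6677 -46.4351] [ 0.4488 -0.3455  0.2504] [[ 0.0546  0.9985 -0.0001]
 [ 0.9985 -0.0546  0.0001]
 [ 0.0001 -0.0001 -1.    ]]
[[ 0.9985 -0.0524 -0.0162  0.4545]
 [-0.0549 -0.9546 -0.2928 -0.2705]
 [-0.0001  0.2932 -0.9561  0.4139]
 [ 0.      0.      0.      1.    ]]
stand [ 458.6 -301.3  140.2   50.    88.9 3728. ]
0.57 [315.4, 184.7] [ 0.456  -0.3505  0.064 ]
48 [ 0.4579 -0.3504  0.0624]
```

View pics/w1.png

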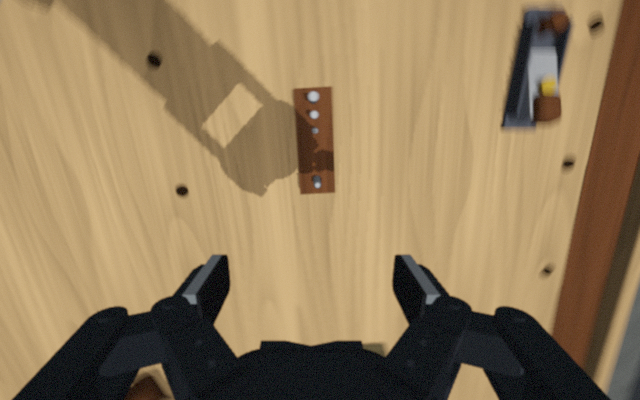

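The wrist picture shows the pin top at (317,184) and the bits at (314,97–130), which agrees with the stand's fitted rectangle.

>>> jog_arm(
  plan="0 0 -3.1 -0.53 0.87 0 0;0 0 0 0 0 4 0;0 0 0 0 0 4 0;0 0 0 0 0 4 0;0 0 0 0 0 4 0;0 0 0 0 0 3 0;0 0 0 0 0 1.8 0;0 0 0 0 0 0 0",
)

```text
time_s: 4.13
position: [0.4557, -0.3498, 0.0386]
tool_rot: [[0.011, 1.0, -0.005], [1.0, -0.011, 0.006], [0.006, -0.005, -1.0]]
ft_force: [-0.6, 0.2, 0.5]
grip_width: 0.0853
gripper_force: 0.0
```

>>> jog_arm(
  plan="0 0 0 0 0 0 255;0 0 0 0 0 0 255;0 0 0 0 0 0 255;0 0 0 0 0 0 255;0 0 0 0 0 0 255;0 0 0 0 0 0 255;0 0 0 0 0 0 255;0 0 0 0 0 0 255;0 0 0 0 0 0 255;0 0 0 0 0 0 255",
  grip_force=40,
)

```text
time_s: 4.97
position: [0.4574, -0.3517, 0.0429]
tool_rot: [[0.007, 1.0, 0.001], [1.0, -0.007, -0.001], [-0.001, 0.001, -1.0]]
ft_force: [-0.3, -0.7, 5.1]
grip_width: -0.0004
gripper_force: 2.7
```

Run:
```python
from h import *
np.set_printoptions(precision=4,suppress=True)
o=env.observe();print(o["time_s"],o["position"],o["grip_width"],o["ft_force"])
im=imaging.get_image("wrist");s=imaging.get_image("side")
a=cv2.resize(im["pixels"][150:400,200:440],(480,500));b=cv2.resize(s["pixels"][80:180,350:460],None,fx=2.8,fy=5/1,interpolation=3)
cv2.imwrite("pics/w2.png",np.hstack([a,cv2.resize(b,(310,500))])[:,:,::-1])
```

```text
4.9667 [ 0.4574 -0.3517  0.0429] -0.0004493682227563512 [-0.3144 -0.7059  5.0742]
```

View pics/w2.png

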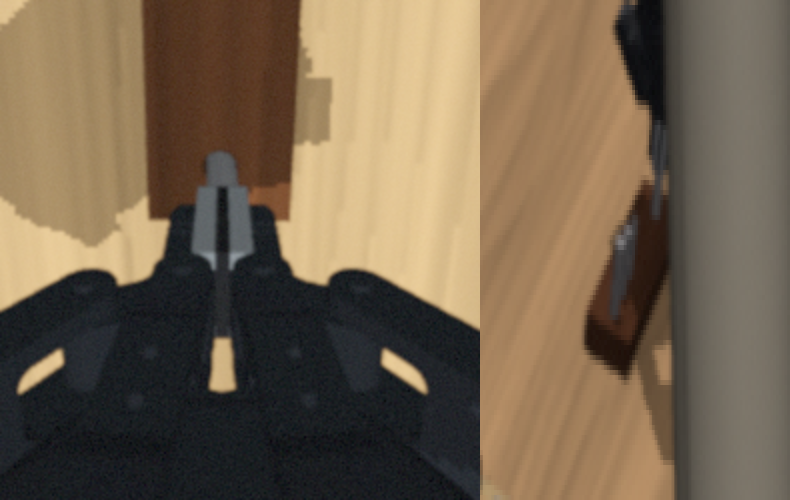

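The pin (native px about (310,230)) stands just in front, on the +y side, of the shut pads. They closed beside it, so I'll measure the pin again.

Run:
```python
from h import *
np.set_printoptions(precision=4,suppress=True)
im=imaging.get_image("wrist");w=cloud(im)
for v in range(222,262,3): print(v,w[v,310], w[v,304:317:3,2])
print([(r["confidence"],r["at"],atz(im,*r["at"],.064)) for r in models.tip_of("wrist","pin_top")])
t=imaging.get_image("top");print([(r["confidence"],r["at"],atz(t,*r["at"],.064)) for r in models.tip_of("top","pin_top")])
print(proj(im,env.observe()["position"]))
```

```text
222 [ 0.4586 -0.3423  0.0304] [0.0303 0.0301 0.0304 0.029  0.0302]
225 [ 0.4585 -0.3449  0.0293] [0.03   0.0283 0.0293 0.0304 0.0295]
228 [ 0.4585 -0.346   0.0319] [0.0251 0.0302 0.0319 0.03   0.0291]
231 [ 0.4585 -0.3462  0.0366] [0.0315 0.0351 0.0366 0.034  0.0301]
234 [ 0.4585 -0.3466  0.0408] [0.0369 0.0401 0.0408 0.0402 0.0376]
237 [ 0.4586 -0.3465  0.0458] [0.0421 0.0446 0.0458 0.0452 0.043 ]
240 [ 0.4586 -0.3468  0.0495] [0.0457 0.0496 0.0495 0.0509 0.048 ]
243 [ 0.4586 -0.3463  0.055 ] [0.05   0.054  0.055  0.0533 0.0534]
246 [ 0.4587 -0.3402  0.0721] [0.0714 0.0717 0.0721 0.0721 0.0716]
249 [ 0.4587 -0.3405  0.075 ] [0.0763 0.0746 0.075  0.0747 0.0749]
252 [ 0.4587 -0.3403  0.0787] [0.078  0.0792 0.0787 0.0781 0.0779]
255 [ 0.4587 -0.3407  0.0811] [0.0825 0.0829 0.0811 0.0819 0.081 ]
258 [ 0.4587 -0.3408  0.0842] [0.0853 0.0856 0.0842 0.0846 0.085 ]
261 [ 0.4587 -0.3403  0.0881] [0.0875 0.0879 0.0881 0.0885 0.0871]
[]
[]
[308.2873 242.6262]
```

>>> jog_arm(
  plan="0 0 0 0 0 -0.5 0;0 0 0 0 0 0 0;0 0 0 0 0 0 0;0 0 0 0 0 0 0;0 0 0 0 0 0 0;0 0 0 0 0 0 0;0 0 0 0 0 1 0;0 0 0 0 0 1.2 0;0 0 0 0 0 0 0;0 0 0 0 0 0 0",
  grip_force=25,
)

```text
time_s: 6.1
position: [0.4568, -0.351, 0.0246]
tool_rot: [[0.007, 1.0, -0.001], [1.0, -0.007, 0.001], [0.001, -0.001, -1.0]]
ft_force: [-0.4, -0.2, 0.1]
grip_width: 0.0855
gripper_force: 0.0
```

>>> jog_arm(
  plan="0 0 0 0 0 0 255;0 0 0 0 0 0 255;0 0 0 0 0 0 255;0 0 0 0 0 0 255;0 0 0 0 0 0 255;0 0 0 0 0 0 255;0 0 0 0 0 0 255;0 0 0 0 0 0 255;0 0 0 0 0 0 255;0 0 0 0 0 0 255",
)

```text
time_s: 6.93
position: [0.4572, -0.3514, 0.0256]
tool_rot: [[0.007, 1.0, 0.0], [1.0, -0.007, -0.0], [-0.0, 0.0, -1.0]]
ft_force: [0.1, -0.1, 2.2]
grip_width: 0.0083
gripper_force: 24.4
```

Run:
```python
from h import *
np.set_printoptions(precision=4,suppress=True)
o=env.observe();print(o["position"],o["grip_width"],o["gripper_force"],o["ft_force"])
im=imaging.get_image("wrist");w=cloud(im)
for v in range(222,282,4): print(v,w[v,298:330:4,2],w[v,311,1])
```

```text
[ 0.4572 -0.3514  0.0256] 0.008320166553105421 24.376795111384126 [ 0.0845 -0.1355  2.2476]
222 [0.0298 0.0288 0.0303 0.03   0.0304 0.03   0.0288 0.0302] -0.33568097452202034
226 [0.0304 0.0289 0.0295 0.0297 0.0298 0.0293 0.0298 0.0311] -0.3386166903501502
230 [0.0307 0.0303 0.0299 0.0312 0.0297 0.0309 0.0299 0.0281] -0.3409660227768402
234 [0.0306 0.0302 0.03   0.0302 0.0305 0.0302 0.0303 0.0309] -0.34372787908102687
238 [0.0296 0.0299 0.0285 0.0305 0.0289 0.0302 0.0307 0.03  ] -0.3462704829212142
242 [0.0306 0.0185 0.0343 0.0374 0.035  0.0226 0.0302 0.0287] -0.3458870331408942
246 [0.0548 0.0538 0.0409 0.0422 0.0402 0.032  0.0541 0.054 ] -0.3460965874726921
250 [0.0594 0.059  0.0458 0.0464 0.0474 0.0411 0.0589 0.0586] -0.34598927041635563
254 [0.0625 0.0633 0.0513 0.053  0.0512 0.0476 0.0626 0.0629] -0.34548249532332864
258 [0.0671 0.064  0.0565 0.0562 0.0557 0.054  0.0682 0.068 ] -0.3453274898364763
262 [0.0712 0.0644 0.0594 0.0615 0.0582 0.057  0.0714 0.0711] -0.3464791107499313
266 [0.0745 0.0653 0.0623 0.0625 0.0627 0.0614 0.0736 0.0747] -0.347094860232333
270 [0.078  0.0663 0.0642 0.0643 0.0647 0.0625 0.0787 0.0797] -0.3487925976430857
274 [0.082  0.0663 0.0638 0.0644 0.0637 0.0619 0.0822 0.0822] -0.3510661338836836
278 [ 0.0834  0.0663 -0.0005  0.0644 -0.0003  0.0497  0.084   0.0843] -0.3533680557845401
```

>>> jog_arm(
  plan="0 0 0 0 0 0 120;0 0 0 0 0 0 120;0 0 0 0 0 0 120;0 0 0 0 0 0 120;0 0 0 0 0 0.8 120;0 0 0 0 0 0 120;0 0 0 0 0 0 120",
  grip_force=40,
)

```text
time_s: 7.57
position: [0.4569, -0.351, 0.0167]
tool_rot: [[0.007, 1.0, -0.001], [1.0, -0.007, 0.001], [0.001, -0.001, -1.0]]
ft_force: [0.1, 0.2, 0.4]
grip_width: 0.0454
gripper_force: 0.0
```

>>> jog_arm(
  plan="0 0 0 0 0 0 255;0 0 0 0 0 0 255;0 0 0 0 0 0 255;0 0 0 0 0 0 255;0 0 0 0 0 0 255;0 0 0 0 0 0 255;0 0 0 0 0 0 255;0 0 0 0 0 0 255",
)

```text
time_s: 8.23
position: [0.4572, -0.3514, 0.0176]
tool_rot: [[0.007, 1.0, 0.0], [1.0, -0.007, -0.0], [-0.0, 0.0, -1.0]]
ft_force: [0.0, -0.5, 2.8]
grip_width: 0.0083
gripper_force: 39.0
```

>>> jog_arm(
  plan="0 0 0 0 0 -1 255;0 0 0 0 0 -3 255;0 0 0 0 0 -3.5 255;0 0 0 0 0 -3 255;0 0 0 3.2 0.8 0 255;0 0 0 3.2 0.8 0 255;0 0 0 3.2 0.8 0 255;0 0 0 3.2 0.8 0 255;0 0 0 3.2 0.8 0 255;0 0 0 3.2 0.8 0 255",
)

```text
time_s: 9.07
position: [0.5065, -0.1581, 0.1231]
tool_rot: [[0.007, 1.0, 0.0], [1.0, -0.007, -0.0], [-0.0, 0.0, -1.0]]
ft_force: [0.5, -0.4, -1.6]
grip_width: 0.0083
gripper_force: 39.3
```

>>> jog_arm(
  plan="0 0 0 3.2 0.9 0 255;0 0 0 3.2 0.9 0 255;0 0 0 3.2 0.9 0 255;0 0 0 3.2 0.8 0 255;0 0 0 0 0 0 255;0 0 0 0 0 0 255;0 0 0 0 0 0 255",
)

```text
time_s: 9.65
position: [0.5422, -0.0323, 0.1227]
tool_rot: [[0.007, 1.0, 0.0], [1.0, -0.007, -0.0], [-0.0, 0.0, -1.0]]
ft_force: [0.2, 0.1, -0.1]
grip_width: 0.0078
gripper_force: 39.3
```

Run:
```python
from h import *
np.set_printoptions(precision=4,suppress=True)
o=env.observe();print(o["time_s"],o["position"],o["grip_width"],o["tool_rot"])
im=imaging.get_image("wrist");save(im,"w3.png");w=cloud(im)
print("strip",rect(w,.035,.046,(.543,.035),.13))
for q in("last_hole","next_mark","pin_top","strip"):
  for r in models.tip_of("wrist",q)[:2]: print(q,round(r["confidence"],2),r["at"],atz(im,*r["at"],.04))
m=(w[...,2]>.11)&(w[...,2]<.14)&(np.hypot(w[...,0]-o["position"][0],w[...,1]-o["position"][1])<.02);print(m.sum(),w[m].min(0),w[m].max(0),np.median(w[m],0))
print("tcp px",proj(im,o["position"]))
```

```text
9.65 [ 0.5422 -0.0323  0.1227] 0.0077861806080447744 [[ 0.0065  1.      0.0001]
 [ 1.     -0.0065 -0.0004]
 [-0.0004  0.0001 -1.    ]]
strip [  545.9    31.3   196.6    52.2    89.5 14340. ]
last_hole 0.73 [314.4, 161.8] [0.5473 0.0073 0.04  ]
next_mark 0.98 [311.1, 130.6] [0.5445 0.0339 0.04  ]
pin_top 0.81 [308.9, 281.4] [ 0.5414 -0.113   0.04  ]
strip 0.9 [312.5, 130.8] [0.5457 0.0337 0.04  ]
182 [ 0.5389 -0.0315  0.1212] [ 0.5484 -0.0267  0.14  ] [ 0.5437 -0.0277  0.1311]
tcp px [308.2619 242.6594]
```

View pics/w3.png

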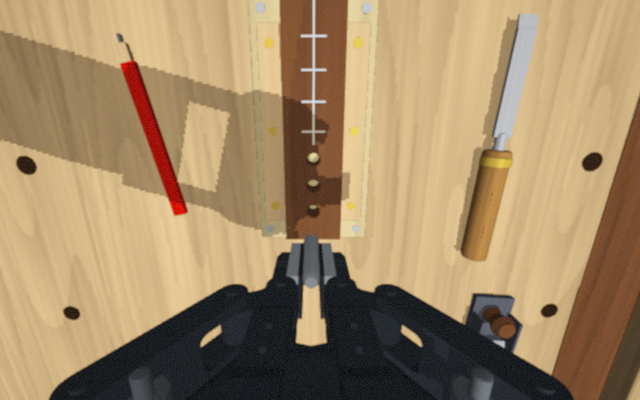

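Holes are at (313,158), (313,184) and (313,210), and the last one is next to the mark at (313,131). It works out at about (0.546, 0.0105) in world, 24 mm short of the mark as it must be.

>>> jog_arm(
  plan="0 0 0 2.2 0.1 0 255;0 0 0 2.12 0.11 0 255;0 0 0 0 0 3 255;0 0 0 0 0 2.5 255;0 0 0 0 0 1.2 255;0 0 0 0 0 0 255;0 0 0 0 0 0 255;0 0 0 0 0 0.6 255;0 0 0 0 0 0.5 255;0 0 0 0 0 0 255",
)

```text
time_s: 10.73
position: [0.5445, 0.0111, 0.0441]
tool_rot: [[0.007, 1.0, -0.0], [1.0, -0.007, 0.0], [0.0, -0.0, -1.0]]
ft_force: [-1.0, -0.1, -0.7]
grip_width: 0.0082
gripper_force: 39.3
```

Run:
```python
from h import *
np.set_printoptions(precision=4,suppress=True)
o=env.observe();print(o["position"],o["ft_force"],o["wrist_torque"])
im=imaging.get_image("wrist");w=cloud(im)
a=im["pixels"][120:300,230:400]
s=imaging.get_image("side");b=s["pixels"][150:240,280:365]
cv2.imwrite("pics/w4.png",np.hstack([cv2.resize(a,(480,508),interpolation=3),cv2.resize(b,(310,508),interpolation=3)])[:,:,::-1])
print("strip",rect(w,.035,.046,(.543,.035),.13))
m=(w[...,2]>.043)&(w[...,2]<.062)&(np.hypot(w[...,0]-o["position"][0],w[...,1]-o["position"][1])<.012)
print(m.sum(),w[m].min(0),w[m].max(0),np.median(w[m],0))
```

```text
[0.5445 0.0111 0.0441] [-0.9994 -0.0503 -0.7168] [ 0.0619  0.0274 -0.0397]
strip [  545.9    33.3   200.9    52.4    89.5 20659. ]
184 [0.5412 0.0121 0.043 ] [0.5507 0.0167 0.062 ] [0.5457 0.0157 0.0526]
```

View pics/w4.png

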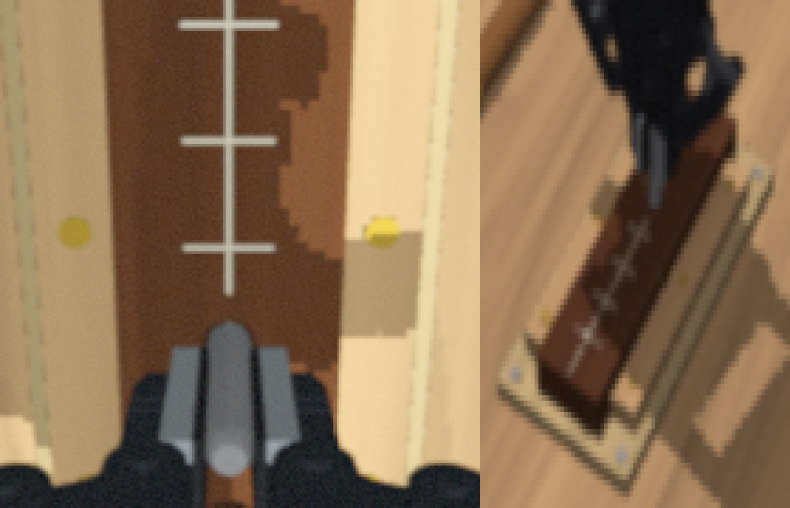

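The pin (crop (228,330)) lies on the centre line just short of the first mark (228,247). There is no contact force, and the tip is already below the top face, so I'll keep going down.

>>> jog_arm(
  plan="0 0 0 0 0 0.4 255;0 0 0 0 0 0.4 255;0 0 0 0 0 0.2 255;0 0 0 0 0 0 255;0 0 0 0 0 0 255",
)

```text
time_s: 11.25
position: [0.5447, 0.0108, 0.0342]
tool_rot: [[0.007, 1.0, -0.0], [1.0, -0.007, -0.001], [-0.001, -0.0, -1.0]]
ft_force: [1.6, -4.2, -2.7]
grip_width: 0.0086
gripper_force: 39.4
```

>>> jog_arm(
  plan="0 0 0 -0.08 0.02 0 255;0 0 0 0 0 0.4 255;0 0 0 0 0 0.4 255;0 0 0 0 0 0.4 255;0 0 0 0 0 0.35 255;0 0 0 0 0 0.2 255;0 0 0 0 0 0 255;0 0 0 0 0 0 255",
)

```text
time_s: 11.92
position: [0.545, 0.0103, 0.0194]
tool_rot: [[0.006, 1.0, 0.002], [1.0, -0.006, -0.001], [-0.001, 0.002, -1.0]]
ft_force: [-11.3, -4.5, 29.3]
grip_width: 0.0084
gripper_force: 57.4
```

Run:
```python
from h import *
np.set_printoptions(precision=4,suppress=True)
o=env.observe();print(o["position"],o["ft_force"])
im=imaging.get_image("wrist");w=cloud(im)
p=o["position"]
m=(np.hypot(w[...,0]-p[0]-.001,w[...,1]-p[1])<.005)
h=w[m][:,2];print(m.sum(),np.percentile(h,[1,10,25,50,75,90,99]))
print("strip",rect(w,.035,.046,(.543,.035),.13), np.nanmedian(w[200,310:318],0))
```

```text
[0.545  0.0103 0.0194] [-11.3351  -4.481   29.2991]
451 [0.0387 0.0456 0.0553 0.0639 0.0657 0.0667 0.0784]
strip [  546.1    41.    185.8    52.4    89.6 27198. ] [0.5482 0.0446 0.0403]
```

>>> jog_arm(
  plan="0 0 0 0 0 -0.25 255;0 0 0 0 0 0 100;0 0 0 0 0 0 100;0 0 0 0 0 0 100;0 0 0 0 0 0 100;0 0 0 0 0 0 100;0 0 0 0 0 -2 100;0 0 0 0 0 -2 100;0 0 0 0 0 0 255;0 0 0 0 0 0 255",
)

```text
time_s: 12.8
position: [0.5452, 0.0105, 0.0599]
tool_rot: [[0.007, 1.0, 0.002], [1.0, -0.007, -0.0], [-0.0, 0.002, -1.0]]
ft_force: [-0.2, -0.5, -1.1]
grip_width: 0.0286
gripper_force: 0.0
```

>>> jog_arm(
  plan="0 0 0 0 0 0 255;0 0 0 0 0 0 255;0 0 0 0 0 0 255;0 0 0 0 0 0 255;0 0 0 0 0 0 255;0 0 0 0 0 0 255;0 0 0 0 0 1 255;0 0 0 0 0 0.5 255;0 0 0 0 0 0 255;0 0 0 0 0 0 255",
)

```text
time_s: 13.63
position: [0.5446, 0.0105, 0.0439]
tool_rot: [[0.007, 1.0, -0.001], [1.0, -0.007, 0.0], [0.0, -0.001, -1.0]]
ft_force: [0.1, 0.6, 0.8]
grip_width: -0.0002
gripper_force: 0.0
```

Run:
```python
from h import *
np.set_printoptions(precision=4,suppress=True)
o=env.observe();print(o["position"],o["ft_force"],o["grip_width"])
im=imaging.get_image("wrist");w=cloud(im)
for v in range(215,262,3): print(v,w[v,306:318:3,2],w[v,312])
print("strip",rect(w,.035,.046,(.543,.035),.13))
```

```text
[0.5446 0.0105 0.0439] [0.1015 0.5835 0.8379] -0.00017865983798864336
215 [0.0399 0.0406 0.041  0.0397] [0.5471 0.0282 0.041 ]
218 [0.0407 0.0404 0.04   0.0396] [0.5471 0.0258 0.04  ]
221 [0.0396 0.0406 0.0398 0.0407] [0.5471 0.0237 0.0398]
224 [0.0404 0.04   0.0413 0.0401] [0.5471 0.0222 0.0413]
227 [0.0396 0.0409 0.0407 0.0401] [0.5471 0.0199 0.0407]
230 [0.0398 0.0407 0.0403 0.0395] [0.5471 0.0177 0.0403]
233 [0.0394 0.0396 0.0397 0.04  ] [0.5471 0.0154 0.0397]
236 [0.0417 0.0433 0.0437 0.0408] [0.547  0.015  0.0437]
239 [0.0478 0.0488 0.049  0.0457] [0.547  0.0153 0.049 ]
242 [0.0516 0.0522 0.0524 0.0497] [0.547  0.0148 0.0524]
245 [0.072  0.072  0.0703 0.0719] [0.547  0.0213 0.0703]
248 [0.0752 0.0748 0.0756 0.0745] [0.547  0.022  0.0756]
251 [0.0792 0.0778 0.0792 0.0787] [0.547  0.0221 0.0792]
254 [0.0828 0.0816 0.0819 0.0814] [0.547  0.0218 0.0819]
257 [0.0845 0.0853 0.0856 0.0842] [0.547  0.0221 0.0856]
260 [0.0883 0.089  0.0875 0.0877] [0.5469 0.0215 0.0875]
strip [  546.     33.4   200.2    52.3    89.6 20672. ]
```

>>> jog_arm(
  plan="0 0 0 0 0 0.15 255;0 0 0 0 0 0.15 255;0 0 0 0 0 0.15 255;0 0 0 0 0 0 255;0 0 0 0 0 0 255",
)

```text
time_s: 14.1
position: [0.5469, 0.01, 0.0423]
tool_rot: [[0.007, 1.0, 0.006], [1.0, -0.007, -0.001], [-0.001, 0.006, -1.0]]
ft_force: [-1.1, -1.1, 16.8]
grip_width: 0.0001
gripper_force: 8.7
```

>>> jog_arm(
  plan="0 0 0 0 0 0.2 255;0 0 0 0 0 0 255;0 0 0 0 0 0 255;0 0 0 0 0 -3 255;0 0 0 0 0 -4 255;0 0 0 0 0 -4 0;0 0 0 0 0 -4 0;0 0 0 0 0 0 0;0 0 0 0 0 0 0;0 0 0 0 0 0 0",
)

```text
time_s: 14.93
position: [0.5444, 0.0106, 0.1872]
tool_rot: [[0.007, 1.0, -0.001], [1.0, -0.007, 0.0], [0.0, -0.001, -1.0]]
ft_force: [-0.6, -0.0, -0.2]
grip_width: 0.0608
gripper_force: 0.0
```

Run:
```python
from h import *
np.set_printoptions(precision=4,suppress=True)
o=env.observe();print(o["time_s"],o["position"])
for c in("wrist","side"):
    im=imaging.get_image(c);w=cloud(im)
    m=(np.hypot(w[...,0]-.546,w[...,1]-.0105)<.012)&(w[...,2]>.045)
    print(c,m.sum(),np.percentile(w[m][:,2],[50,90,97,100]),np.median(w[m&(w[...,2]>.061)],0))
    if c=="wrist": print("strip",rect(w,.035,.046,(.543,.035),.13)); save(im,"w5.png")
    for q in("next_mark","pin_top"):
        for r in models.tip_of(c,q)[:1]: print(q,r["confidence"],r["at"],atz(im,*r["at"],.064 if q=="pin_top" else .04))
```

```text
14.9333 [0.5444 0.0106 0.1872]
wrist 1801 [0.2922 0.299  0.3    0.301 ] [0.546  0.0214 0.2924]
strip [ 545.8   33.4  199.4   52.1   89.5 8139. ]
next_mark 0.83 [310.7, 165.8] [0.546  0.0365 0.04  ]
pin_top 0.46 [310.0, 191.4] [0.5451 0.0131 0.064 ]
side 111 [0.5062 0.5079 0.5087 0.5096] [0.5446 0.014  0.5068]
next_mark 0.88 [321.6, 193.7] [0.5447 0.0441 0.04  ]
pin_top 0.37 [330.8, 179.4] [0.5387 0.0063 0.064 ]
```

>>> jog_arm(
  plan="0 0 0 3.2 -0.8 0 0;0 0 0 3.2 -0.8 0 0;0 0 0 3.2 -0.8 0 0;0 0 0 3.2 -0.8 0 0;0 0 0 3.2 -0.8 0 0;0 0 0 3.2 -0.8 0 0;0 0 0 3.2 -0.8 0 0;0 0 0 3.2 -0.8 0 0;0 0 0 0 0 0 0;0 0 0 0 0 0 0",
)

```text
time_s: 16.07
position: [0.482, 0.2681, 0.1874]
tool_rot: [[0.004, 1.0, -0.001], [1.0, -0.004, -0.0], [-0.0, -0.001, -1.0]]
ft_force: [-0.3, -1.9, -0.6]
grip_width: 0.0853
gripper_force: 0.0
```

Run:
```python
from h import *
np.set_printoptions(precision=4,suppress=True)
o=env.observe();print(o["time_s"],o["position"],o["q"])
im=imaging.get_image("wrist");w=cloud(im);save(im,"w6.png")
print("guide",rect(w,.038,.05,(.478,.311),.075))
for q in("guide","guide_socket","guide_bushing"):
        for r in models.tip_of("wrist",q)[:2]: print(q,r["confidence"],r["at"],atz(im,*r["at"],.044),atz(im,*r["at"],0))
```

```text
16.0667 [0.482  0.2681 0.1874] [16.7878 22.9836 76.3845 -0.0085 80.6773 17.0097]
guide [ 481.5  310.6  110.3   44.   108.1 4085. ]
guide 0.98 [194.6, 154.2] [0.357  0.3077 0.044 ] [0.3388 0.3026 0.    ]
guide 0.94 [310.7, 148.5] [0.4836 0.3133 0.044 ] [0.4835 0.309  0.    ]
guide_socket 0.77 [318.6, 169.9] [0.4922 0.2899 0.044 ] [0.4934 0.2823 0.    ]
guide_socket 0.58 [212.0, 179.5] [0.373  0.2796 0.044 ] [0.357  0.2704 0.    ]
guide_bushing 0.95 [200.6, 162.6] [0.3625 0.2985 0.044 ] [0.345  0.2921 0.    ]
guide_bushing 0.56 [314.4, 155.9] [0.4876 0.3053 0.044 ] [0.4881 0.2999 0.    ]
```

View pics/w6.png

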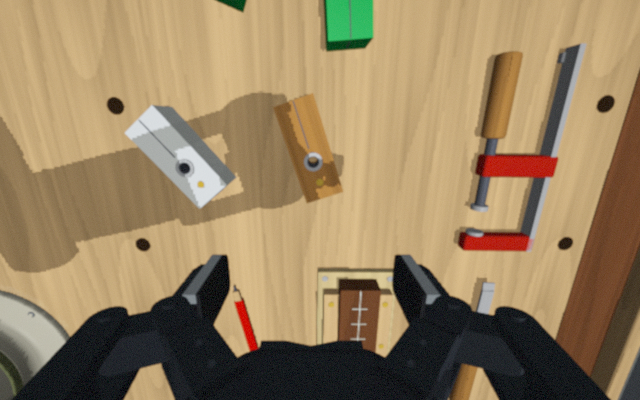

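The wrist view shows the brown guide centred at (308,148), with its brass dot at (319,184) towards the strip; the white block is clear at (180,158). The pin was home by contact, since its top met the shut fingers at the same height as in the stand.

>>> jog_arm(
  plan="0 0 0 2.2 -0.1 0 0;0 0 0 2.05 -0.12 0 0;0 0 -6.1 0 0 0 0;0 0 -6.1 0 0 0 0;0 0 -6.1 0 0 0 0;0 0 0 0 0 4 0;0 0 0 0 0 4 0;0 0 0 0 0 4 0;0 0 0 0 0 3 0;0 0 0 0 0 0 0",
)

```text
time_s: 17.1
position: [0.4781, 0.3071, 0.0325]
tool_rot: [[-0.306, 0.952, -0.01], [0.952, 0.306, -0.004], [-0.001, -0.011, -1.0]]
ft_force: [-1.1, -0.7, -0.4]
grip_width: 0.0857
gripper_force: 0.0
```

>>> jog_arm(
  plan="0 0 0 0 0 2.5 0;0 0 0 0 0 1.2 0;0 0 0 0 0 0.8 0;0 0 0 0 0 0 0;0 0 0 0 0 0 255;0 0 0 0 0 0 255;0 0 0 0 0 0 255;0 0 0 0 0 0 255;0 0 0 0 0 0 255;0 0 0 0 0 0 255",
  grip_force=30,
)

```text
time_s: 17.93
position: [0.4813, 0.3096, -0.0059]
tool_rot: [[-0.308, 0.951, 0.002], [0.951, 0.308, 0.001], [0.0, 0.002, -1.0]]
ft_force: [-0.6, -0.7, 7.1]
grip_width: 0.0438
gripper_force: 32.5
```

Run:
```python
from h import *
np.set_printoptions(precision=4,suppress=True)
o=env.observe();print(o["time_s"],o["position"],o["ft_force"],o["grip_width"],o["gripper_force"])
im=imaging.get_image("wrist");w=cloud(im);save(im,"w7.png")
m=(np.hypot(w[...,0]-.480,w[...,1]-.311)<.06)&(w[...,2]<.05)&(w[...,2]>.038);print("guide",m.sum(),rect(w,.038,.05,(.478,.311),.075))
```

```text
17.9333 [ 0.4813  0.3096 -0.0059] [-0.6429 -0.6875  7.0563] 0.04384304511471211 32.482930552214384
guide 17833 [  479.2   320.7    90.1    70.9   108.3 17833. ]
```

View pics/w7.png

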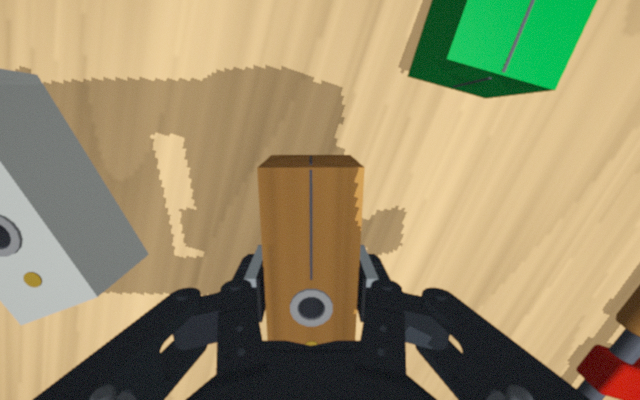

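Guide gripped: bushing at (311,308), tail edge at row 167, square between the pads. I'll work out its offset in the tool frame and lift it.

Run:
```python
from h import *
np.set_printoptions(precision=4,suppress=True)
o=env.observe();R=o["tool_rot"];p=o["position"]
im=imaging.get_image("wrist");w=cloud(im)
t=(w-p)@R  # tool coords
m=(w[...,2]>.041)&(w[...,2]<.047)&(np.abs(t[...,1])<.016)&(t[...,0]<.08)
x=t[m][:,0];print("tail x",np.percentile(x,[99,99.9,100]))
c=np.cross; 
e=(w[...,2]>.041)&(w[...,2]<.047)&(t[...,0]>.03)&(t[...,0]<.053)
print("y range",np.percentile(t[e][:,1],[.5,99.5]))
for px in((311,308),(310.5,167),(258,167),(363,167)): print(px,R.T@(atz(im,*px,.044)-p))
```

```text
tail x [0.0558 0.0561 0.0562]
y range [-0.1307  0.0231]
(311, 308) [-0.0118  0.0017 -0.0499]
(310.5, 167) [ 0.0561  0.0015 -0.0499]
(258, 167) [ 0.0562 -0.0199 -0.05  ]
(363, 167) [ 0.0561  0.023  -0.0499]
```

>>> jog_arm(
  plan="0 0 0 0 0 0 255;0 0 0 0 0 0 255;0 0 0 0 0 0 255;0 0 0 0 0 -1 255;0 0 0 0 0 -3 255;0 0 0 0 0 -4 255;0 0 0 0 0 -3 255;0 0 0 0 0 0 255",
  grip_force=80,
)

```text
time_s: 18.7
position: [0.4831, 0.3105, 0.1096]
tool_rot: [[-0.308, 0.951, 0.01], [0.951, 0.308, 0.004], [0.001, 0.011, -1.0]]
ft_force: [-0.0, -0.3, -0.8]
grip_width: 0.0429
gripper_force: 81.7
```

>>> jog_arm(
  plan="0 0 6.1 0 0 0 255;0 0 6.1 0 0 0 255;0 0 6.2 0 0 0 255;0 0 0 -3.5 0.9 0 255;0 0 0 -3.5 0.9 0 255;0 0 0 -3.5 0.9 0 255;0 0 0 -3.5 0.9 0 255;0 0 0 -3.5 0.9 0 255;0 0 0 -3.5 0.9 0 255;0 0 0 -3.5 0.9 0 255",
)

```text
time_s: 19.53
position: [0.5413, 0.0622, 0.1028]
tool_rot: [[0.008, 1.0, -0.001], [1.0, -0.008, 0.0], [0.0, -0.001, -1.0]]
ft_force: [1.0, 0.2, -2.1]
grip_width: 0.0427
gripper_force: 81.7
```

>>> jog_arm(
  plan="0 0 0 -1.5 0 0 255;0 0 0 0 0 0 255;0 0 0 0 0 0 255;0 0 0 0 0 0 255",
)

```text
time_s: 19.87
position: [0.541, 0.0497, 0.1028]
tool_rot: [[0.008, 1.0, -0.001], [1.0, -0.008, 0.0], [0.0, -0.001, -1.0]]
ft_force: [-1.1, 0.4, -1.4]
grip_width: 0.0427
gripper_force: 81.7
```

```bash
cat > chk.py <<'E'
from h import *
np.set_printoptions(precision=4,suppress=True)
o=env.observe();R=o["tool_rot"];print(o["time_s"],o["position"],o["ft_force"],o["wrist_torque"],o["grip_width"],"yaw",np.degrees(np.arctan2(R[1,0],R[0,0])),"tilt",R[2])
im=imaging.get_image("wrist");w=cloud(im);t=(w-o["position"])@R
# strip edges ahead of the guide, in the tool frame; slope gives yaw error
m=(abs(w[...,2]-.04)<.004)&(t[...,0]>.065)&(t[...,0]<.085)&(abs(t[...,1])<.04)
if m.sum()>200:
    (cx,cy),(a,b),th=cv2.minAreaRect((w[m][:,:2]*1000).astype(np.float32));print("strip bit",cx,cy,a,b,th)
    print("strip mid y in tool",np.mean(np.percentile(t[m][:,1],[1,99])))
g=(w[...,2]>o["position"][2]+.044)&(w[...,2]<o["position"][2]+.056)&(t[...,0]<.065)&(t[...,0]>.02)&(abs(t[...,1])<.03)
print("guide top z",np.median(w[g][:,2]),"front slope",np.polyfit(t[g][:,0],w[g][:,2],1)[0],"tail",np.percentile(t[g][:,0],99.8),"y",np.percentile(t[g&(t[...,0]>.03)][:,1],[.5,99.5]))
print("last_hole togo(tool cm)",togo([.545,.0457,.1]))
E
python3 chk.py
```

```text
19.8667 [0.541  0.0497 0.1028] [-1.1308  0.4344 -1.4428] [-0.0373  0.0215  0.0258] 0.042743676388944864 yaw 89.54465417350508 tilt [ 0.0004 -0.0007 -1.    ]
strip bit 546.5548095703125 123.7469253540039 17.968355178833008 51.99900436401367 89.55921173095703
strip mid y in tool 0.004906553043993471
guide top z 0.1525478211750496 front slope -0.008689568347885201 tail 0.056703309084705916 y [-0.0204  0.0231]
last_hole togo(tool cm) [-0.43  0.39  0.28]
```

>>> jog_arm(
  plan="0 0 0 -0.43 0.36 0 255;0 0 0 0 0 2 255;0 0 0 0 0 2 255;0 0 0 0 0 0 255;0 0 0 0 0 0.4 255;0 0 0 0 0 0.3 255;0 0 0 0 0 0 255;0 0 0 0 0 0 255",
)

```text
time_s: 20.58
position: [0.5454, 0.0446, 0.0566]
tool_rot: [[0.008, 1.0, 0.001], [1.0, -0.008, -0.0], [-0.0, 0.001, -1.0]]
ft_force: [0.4, 0.2, -0.8]
grip_width: 0.0428
gripper_force: 81.6
```

```bash
python3 chk.py
```

```text
20.5833 [0.5454 0.0446 0.0566] [ 0.4452  0.1605 -0.8455] [-0.0087 -0.0428  0.0241] 0.04279465304065967 yaw 89.52973766273514 tilt [-0.0001  0.0011 -1.    ]
strip bit 546.6376342773438 119.70756530761719 19.623960494995117 52.034645080566406 89.44547271728516
strip mid y in tool 0.0005795880167525636
guide top z 0.10633386336710085 front slope -0.009421018072013305 tail 0.05671178128222117 y [-0.0204  0.0232]
last_hole togo(tool cm) [ 0.11 -0.04 -4.34]
```

>>> jog_arm(
  plan="0 0 0 0.08 -0.06 0 255;0 0 0 0 0 0.3 255;0 0 0 0 0 0.2 255;0 0 0 0 0 0.2 255;0 0 0 0 0 0 255;0 0 0 0 0 0 255",
)

```text
time_s: 21.13
position: [0.5444, 0.0454, 0.0488]
tool_rot: [[0.008, 1.0, -0.0], [1.0, -0.008, 0.0], [0.0, -0.0, -1.0]]
ft_force: [-0.1, 0.1, -0.3]
grip_width: 0.0429
gripper_force: 81.6
```

>>> jog_arm(
  plan="0 0 0 0 0 0.4 255;0 0 0 0 0 0.4 255;0 0 0 0 0 0.3 255;0 0 0 0 0 0.2 255;0 0 0 0 0 0 255;0 0 0 0 0 0 255",
)

```text
time_s: 21.63
position: [0.5444, 0.0454, 0.0358]
tool_rot: [[0.008, 1.0, -0.0], [1.0, -0.008, 0.0], [0.0, -0.0, -1.0]]
ft_force: [-0.5, -0.1, -1.4]
grip_width: 0.043
gripper_force: 81.6
```

```bash
python3 chk.py
```

```text
21.6333 [0.5444 0.0454 0.0358] [-0.4849 -0.1423 -1.3644] [ 0.0077 -0.0163 -0.0428] 0.0429774976223207 yaw 89.51673975099627 tilt [ 0.     -0.0003 -1.    ]
strip bit 546.5855712890625 120.42684936523438 19.496417999267578 52.190879821777344 89.43256378173828
strip mid y in tool 0.0015626197310090913
guide top z 0.08551406310627116 front slope -0.011114644365949417 tail 0.05670121522424757 y [-0.0204  0.0231]
last_hole togo(tool cm) [ 0.04  0.05 -6.41]
```

>>> jog_arm(
  plan="0 0 0 0 0 0.15 255;0 0 0 0 0 0.15 255;0 0 0 0 0 0.1 255;0 0 0 0 0 0 255;0 0 0 0 0 0 255",
  grip_force=100,
)

```text
time_s: 22.1
position: [0.5447, 0.0453, 0.0344]
tool_rot: [[0.008, 1.0, 0.002], [1.0, -0.008, -0.0], [-0.0, 0.002, -1.0]]
ft_force: [-7.2, -0.1, 22.2]
grip_width: 0.0425
gripper_force: 108.5
```

```bash
python3 chk.py
```

```text
22.1 [0.5447 0.0453 0.0344] [-7.2005 -0.1414 22.1634] [ 0.0053  1.3988 -0.0878] 0.04249322697408867 yaw 89.52351373543925 tilt [-0.0005  0.0022 -1.    ]
strip bit 546.5886840820312 120.33837890625 19.989734649658203 52.2030029296875 89.50312805175781
strip mid y in tool 0.001217143991781404
guide top z 0.08402470104222025 front slope -0.010792842930668295 tail 0.05667641325844396 y [-0.0204  0.0231]
last_hole togo(tool cm) [ 0.04  0.04 -6.56]
```

>>> jog_arm(
  plan="0 0 0 0 0 0.08 255;0 0 0 0 0 0 255;0 0 0 0 0 0 255;0 0 0 0 0 0 255",
)

```text
time_s: 22.48
position: [0.5448, 0.0453, 0.0343]
tool_rot: [[0.008, 1.0, 0.003], [1.0, -0.008, -0.001], [-0.001, 0.003, -1.0]]
ft_force: [-9.8, -0.1, 29.4]
grip_width: 0.0422
gripper_force: 109.4
```

```bash
python3 chk.py
python3 - <<'E'
from h import *
a=imaging.get_image("wrist")["pixels"][120:,180:460];b=imaging.get_image("side")["pixels"][120:260,250:390]
cv2.imwrite("pics/end.png",np.hstack([cv2.resize(a,(400,400)),cv2.resize(b,(400,400),interpolation=3)])[:,:,::-1])
E
```

```text
22.4833 [0.5448 0.0453 0.0343] [-9.764  -0.1455 29.3702] [ 0.0724  2.0075 -0.0569] 0.04223295784319128 yaw 89.52964827269427 tilt [-0.0006  0.0026 -1.    ]
strip bit 546.5247802734375 120.16592407226562 19.725177764892578 52.029293060302734 89.52046966552734
strip mid y in tool 0.0012401127803098894
guide top z 0.08403449728838776 front slope -0.010114144917592414 tail 0.0567142133168762 y [-0.0204  0.0231]
last_hole togo(tool cm) [ 0.03  0.04 -6.57]
```

View pics/end.png

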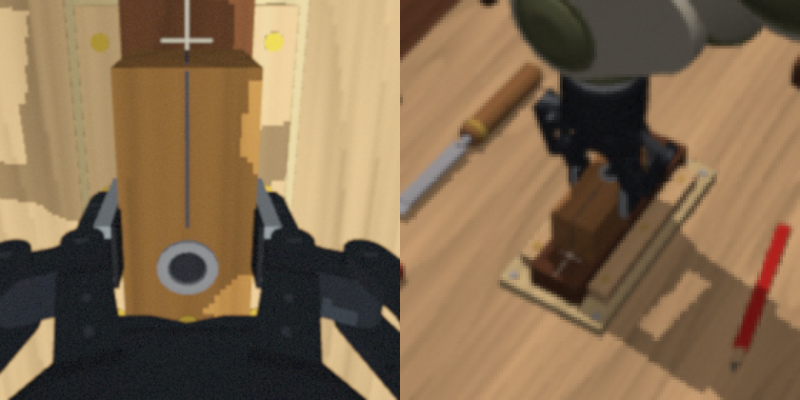

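The guide sits flat and square on the strip, its tail line running into the marks' centre line at (187,60). Its top is at 84 mm and it is pressed with 29 N.

```bash
python3 -c "
from rig import job
print(job.close_job())"
```

```text
the job is handed in; nothing more can be done
None
```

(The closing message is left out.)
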